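Find the milling-ball case that rattles and hold it up

ROBOT

A 6-joint arm with a two-finger parallel gripper is mounted at the origin on the work surface; the furniture and walls round the work are solid. World frame = base frame: x ahead of the robot, y to its left, z up, the work surface at z = 0. Lengths are in m, angles in rad, forces in N, time in s.
With the tool pointing down it reaches from about 0.35 to 0.95 m from the base axis. Payload 17.4 kg.
Tool frame: the origin (TCP) lies at the very end of the fingers, on their centre line; the grasp point (between the pads) lies 19 mm behind it; z points along the fingers, y is the line along which they close (so a half turn about z gives the same grasp; the last joint's range is limited). The gripper opens to 93 mm and grips with 3 to 60 N. Pads are 15 mm wide; open, the fingers measure 128 mm over their backs; the gripper's body (75 mm by 188 mm) begins 65 mm behind the grasp point.
Start: joints at [0.633, 0.116, 1.442, -0, 1.584, -0.038], TCP at [0.529, 0.42, 0.219] pointing down, gripper open.
Joint ranges: [-2.83, 2.83], [-0.83, 2.19], [0.07, 2.5], [-1.14, 4.28], [0.01, 3], [-2.97, 2.97]. Speed limits (rad/s): [1.89, 1.89, 2.22, 3.14, 3.14, 3.14].

INTERFACE

Orientations are given as a rotation vector (axis times angle).
In Python, from cell import bot gives the robot as it stands.
- The arm moves only by the tool arm_command, never from a script. Its argument "series" is a list of rows, each a list of 7 numbers: the shift along the tool's x, y, z in units of 0.1 m (1.0 is 0.1 m), then the turn, a rotation vector about the tool's x, y, z in units of 45 degrees (1.0 is 45 degrees), then the closure, from 0 (fully open) to 1 (shut). In form: [[tx, ty, tz, rx, ry, rz, gripper], ...]. A call has 1 to 10 rows; each row is the pose to reach, as a shift and turn from the pose commanded when the call began, along the tool's axes at that moment; what a row does not reach only later rows make up. A row lasts 1/10 s, in which the tool goes at most 50 mm and 8.59 degrees, less where a joint would pass 70% of its speed; a pose out of reach is approached as far as the arm can. A call with a number of a shift or a turn outside -1 to 1 is refused whole. A call with a gripper value outside its range is refused whole. The fingers move at their own pace and stop on an object; "squeeze" is the grip in N (left out, the last holds). Time passes only in rows, so rows that repeat a pose let the fingers close. It gives the time, the measured TCP pose, the force, the opening and the grip force at its end, in the units of the state.
- bot.get_obs(): the state, without advancing time (a new reading comes with each control period).
- bot.camera(name): name is "side" or "top" or "wrist"; returns the picture (400x640x3 uint8, blue, green, red); there is no depth.
- bot.calibration(name): a dict with "mtx" (3x3 intrinsics, pixels), "rvec" (rotation vector, rad) and "tvec" (3), from world to camera coordinates, as OpenCV has them. Camera axes: x right, y down, z forward; pixel columns grow to the right and rows downward; lengths in m; the calibration is good to about 2 mm. A picture is of the moment at which its call begins: read the wrist's pose just before it. calibration takes no time and is no camera call; for the wrist camera it gives the pose at the moment of the call.
- bot.hand_in(): hands the job in; it is judged then, once.
The state is a dict: "clock": time; "joints": joint angles; "dq": joint speeds; "tau": joint torques, N m; "tcp_pos": TCP position; "tcp_rot": TCP orientation; "force": force on the tool from outside, world axes, zero at the start; "ft_torque": the same for the moment, N m; "finger_gap": finger opening in m; "grasp_force": force on a finger pad.
Only numpy, scipy, OpenCV 4.12 (cv2) and the standard library are available. Lean on these libraries where they do the work, as an engineer would, in place of code of your own. Each camera call takes 0.05 s, during which the arm holds its last target. There are 200 camera calls.

TASK

One of the three sealed milling-ball cases stands with its turnbutton open: with the case on the bench, turn the button fully shut, along the case, before lifting that case. Then lift the cases one at a time and rock or shake each lengthwise, end to end and back a few times, putting silent ones back upright where they stood, until you find the one whose ball has come loose and rattles (shake that one too, even if it is the last left). Finish while holding that case, right way up and roughly level, over the middle of the notebook and at least 15 cm above the bench, with all the turnbuttons still shut and the petri dish and the squat weighing bottle beside the notebook left where they are; do not put it down or let go.

Things in the scene. Friction and masses are not known exactly. Their poses are not given: they have to be found in the camera images.
- kit_1_center (a point): Centre (30 mm above the underside) of sealed off-white plastic case 1 with a grey lid, 132 mm long (x axis), 60 mm wide (y axis), 60 mm high (z up). All three cases look alike; 0.25 to 0.65 kg with what is inside. Grip across the 60 mm width. The lid cannot be opened and nothing shows from outside. Which of the three cases rattles changes from start to start.
- turn_1_grip (a point): Grip point of the dark steel turnbutton on the top of kit_1: a bar 36 mm long (this point's x axis, turning with the bar), 10 mm wide, its top 6 mm above this point and the case's top 10 mm below it. It pivots about the vertical through this point, which lies 48 mm from the case's centre on the case's -x side.
- turn_1 (a joint): Angle of the turnbutton of kit_1, rad, growing counter-clockwise from above: 0 (a stop) = shut, bar along the case's length and over the edge of the lid; about 1.5 = open, bar across the case. Stiff (0.03 N m): it stays where it is left.
- kit_2_center (a point): Centre of case 2, as case 1. In the case that rattles a 29 mm, 0.19 kg ball rolls freely on a runway along x, 39 mm to either side of the centre (under 3 mm of play along y): tipping it 0.3 rad end-down, or a brisk stroke lengthwise, makes it run to that end and knock; it then weighs on that end. In the others nothing moves.
- turn_2_grip (a point): Grip point of the dark steel turnbutton on the top of kit_2: a bar 36 mm long (this point's x axis, turning with the bar), 10 mm wide, its top 6 mm above this point and the case's top 10 mm below it. It pivots about the vertical through this point, which lies 48 mm from the case's centre on the case's -x side.
- turn_2 (a joint): Angle of the turnbutton of kit_2, rad, growing counter-clockwise from above: 0 (a stop) = shut, bar along the case's length and over the edge of the lid; about 1.5 = open, bar across the case. Stiff (0.03 N m): it stays where it is left.
- kit_3_center (a point): Centre of case 3, as case 1. All three positions and yaws (within 0.4 rad) are drawn anew, and which case stands left, middle or right.
- turn_3_grip (a point): Grip point of the dark steel turnbutton on the top of kit_3: a bar 36 mm long (this point's x axis, turning with the bar), 10 mm wide, its top 6 mm above this point and the case's top 10 mm below it. It pivots about the vertical through this point, which lies 48 mm from the case's centre on the case's -x side.
- turn_3 (a joint): Angle of the turnbutton of kit_3, rad, growing counter-clockwise from above: 0 (a stop) = shut, bar along the case's length and over the edge of the lid; about 1.5 = open, bar across the case. Stiff (0.03 N m): it stays where it is left.
- notebook_top (a point): Centre of the top of the dark green notebook, 214 x 154 mm (long side across, along the point's x axis), 14 mm thick, lying on the bench beyond the cases; it does not move.
- petri_dish: Bystander: glass petri dish, 62 mm wide, 13 mm high; origin at the centre of its underside.
- wide_weigh_bottle: Bystander: squat glass weighing bottle with a knob lid, 43 mm wide, 48 mm high; origin at the centre of its underside.
Things that resemble listed ones, but are neither listed nor needed, are in the scene too. Leave any purple look-alike of the part that bears kit_3_center alone.

How it is judged:
By the outcome, as a careful person would: the job done as asked, in the order asked, and still so for the second after the job is handed in, while the arm keeps its last pose, push and grip.
It also fails if it takes over 72 s, if anything falls off the work surface, if the arm or the gripper's body presses on something with over 40 N, if the wrist force passes 120 N, or if a joint passes its speed limit or range.

## Working session

There is one attempt and no reset: what is moved stays moved. The work goes in short steps, Python scripts to look and compute and a tool call to move; the robot and the scene stay as the last step left them, time stands still between calls to the robot, and variables do not carry over. Pictures are saved under pics/ and viewed, at most 10 in all, crops included, and the job is handed in when it is done.

Besides the shell and the picture viewer there is one more tool, called after "Emit:" as name([rows], argument=value, ...), one row to a line, values as JSON. arm_command: Moves the arm, as the interface text tells. Shifts and turns lie within -1 to 1; 1 stands for 0.1 m of shift or 45 degrees of turn. Its arguments: {"type":"object","properties":{"series":{"type":"array"},"squeeze":{"type":"number"}},"required":["series"]}

```bash
mkdir -p pics; python3 - <<'E'
from cell import bot
import cv2,numpy as np
o=bot.get_obs();print({k:np.round(v,3).tolist() for k,v in o.items()})
for n in("top","side"):
    im=bot.camera(n);cv2.imwrite(f"pics/{n}0.png",im);c=bot.calibration(n)
    R=cv2.Rodrigues(np.array(c['rvec']))[0];print(n,np.round(c['mtx'],1).tolist(),(-R.T@np.array(c['tvec']).ravel()).round(3),R.round(2).tolist())
E
```

```text
{'clock': 0.0, 'joints': [0.633, 0.117, 1.442, -0.0, 1.584, -0.038], 'dq': [-0.002, -0.001, -0.0, 0.0, 0.001, -0.001], 'tau': [0.0, -72.125, -62.26, 0.078, 0.024, -0.0], 'tcp_pos': [0.529, 0.42, 0.218], 'tcp_rot': [-1.366, -2.828, 0.002], 'force': [1.318, -0.434, -0.72], 'ft_torque': [-0.016, 0.001, -0.049], 'grasp_force': 0.0, 'finger_gap': 0.093}
top [[460.3, 0.0, 325.1], [0.0, 460.3, 196.9], [0.0, 0.0, 1.0]] [0.394 0.064 1.331] [[-0.0, -1.0, 0.01], [-1.0, 0.0, -0.08], [0.08, -0.01, -1.0]]
side [[431.4, 0.0, 320.9], [0.0, 431.4, 193.5], [0.0, 0.0, 1.0]] [ 1.362 -0.17   0.738] [[0.26, 0.97, 0.02], [0.57, -0.14, -0.81], [-0.78, 0.22, -0.58]]
```

View pics/top0.png

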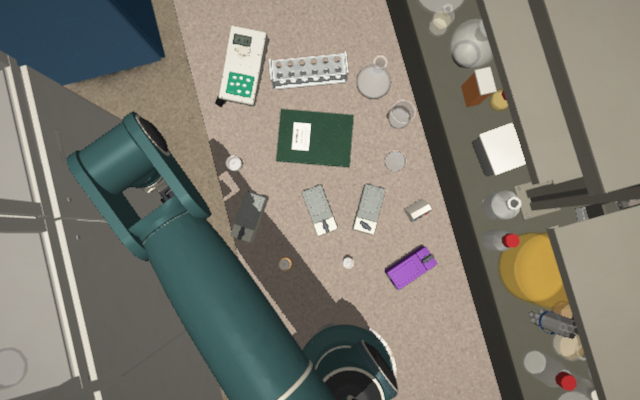

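View pics/side0.png

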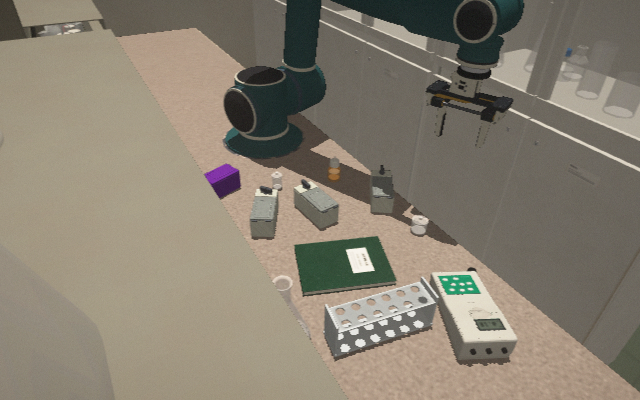

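The top view shows the cases at about (249,217), (320,210) and (369,209), with their buttons at the near (-x) ends. The notebook is at (315,138), the purple decoy at (411,268). I'll zoom in on the cases.

```bash
python3 - <<'E'
import cv2,numpy as np
a=cv2.imread("pics/top0.png")[150:260,215:445];a=cv2.resize(a,None,fx=3.4,fy=3.4,interpolation=cv2.INTER_CUBIC)[:, :800]
b=cv2.imread("pics/side0.png")[150:250,235:435];b=cv2.resize(b,(450,225),interpolation=cv2.INTER_CUBIC)
print(a.shape)
cv2.imwrite("pics/z0.png",np.vstack([a,np.pad(b,((0,0),(0,a.shape[1]-450),(0,0)))]))
E
```

```text
(374, 782, 3)
```

View pics/z0.png

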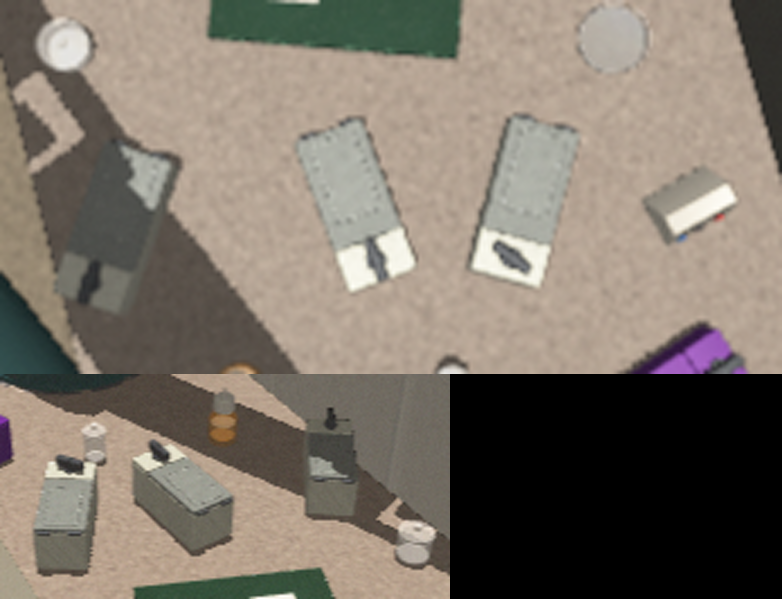

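The right case's button is the open one: its bar lies about 60° off the case axis. The other two bars lie along their cases. Next I'll turn pixels into positions.

```bash
cat > h.py <<'E'
import cv2,numpy as np
from cell import bot
from scipy.spatial.transform import Rotation as Ro
def ray(c,px,z):
    R=cv2.Rodrigues(np.array(c['rvec'],float))[0];t=np.array(c['tvec'],float).ravel()
    p=cv2.undistortPoints(np.array(px,float).reshape(-1,1,2),np.array(c['mtx'],float),None).reshape(-1,2)
    d=np.c_[p,np.ones(len(p))]@R;o=-R.T@t
    return (o+d*((z-o[2])/d[:,2])[:,None])[:,:2]
def goal(pos,yaw,o=None):
    "shift/turn (command units) to a tool-down pose with tool y along yaw+90deg, nearest half-turn"
    o=o or bot.get_obs();R0=Ro.from_rotvec(o['tcp_rot']);best=None
    for k in(0,np.pi):
        Rg=Ro.from_euler('z',yaw+k)*Ro.from_euler('x',np.pi)
        r=(R0.inv()*Rg).as_rotvec()
        if best is None or np.linalg.norm(r)<np.linalg.norm(best): best=r
    return (R0.inv().apply(np.array(pos)-o['tcp_pos'])/.1).round(3),(best/(np.pi/4)).round(3)
E
python3 - <<'E'
from h import *
c=bot.calibration("top")
Z={'L':[(118,138),(180,158),(122,315),(58,288)],'M':[(300,138),(362,118),(415,265),(352,292)],'R':[(510,115),(578,130),(540,287),(470,268)]}
for k,v in Z.items():
    w=ray(c,np.array(v)/3.4+[215,150],.06);m=w.mean(0);e=(w[0]+w[1]-w[2]-w[3])/2
    yaw=np.arctan2(e[1],e[0]);print(k,m.round(3),'yaw',yaw.round(3),'len',np.linalg.norm(e).round(3),'wid',np.linalg.norm((w[0]+w[3]-w[1]-w[2])/2).round(3),'button',(m-.048*e/np.linalg.norm(e)).round(3))
b=ray(c,np.array([(495,243),(532,271),(513,257)])/3.4+[215,150],.076);print('bar',b.round(3),np.arctan2(*(b[0]-b[1])[::-1]))
im=cv2.imread("pics/top0.png");g=cv2.inRange(im,(0,25,0),(75,90,45));g[:, :260]=0;g[:100]=0;g[180:]=0;g[:,370:]=0
n,l,s,ce=cv2.connectedComponentsWithStats(g);i=1+s[1:,4].argmax();r=cv2.minAreaRect(cv2.findNonZero((l==i).astype(np.uint8)));bx=ray(c,cv2.boxPoints(r),.014)
print('nb',bx.mean(0).round(3),[np.linalg.norm(bx[j]-bx[j+1]).round(3) for j in(0,1)],bx.round(3).tolist())
print(goal([.394,-.055,.2],0.9))
E
```

```text
L [0.441 0.261] yaw -0.357 len 0.133 wid 0.055 button [0.396 0.277]
M [0.458 0.068] yaw 0.334 len 0.13 wid 0.054 button [0.413 0.052]
R [ 0.461 -0.068] yaw -0.255 len 0.13 wid 0.058 button [ 0.414 -0.056]
bar [[ 0.425 -0.043]
 [ 0.403 -0.072]
 [ 0.414 -0.057]] 0.9199685984020144Traceback (most recent call last):
  File "<stdin>", line 9, in <module>
ValueError: attempt to get argmax of an empty sequence
```

```bash
python3 - <<'E'
from h import *
c=bot.calibration("top")
bx=ray(c,[(280,109),(354,113),(351,167),(277,162)],.014)
print('nb',bx.mean(0).round(3),[np.linalg.norm(bx[j]-bx[j+1]).round(3) for j in(0,1)])
print(goal([.414,-.056,.2],0.92))
E
```

```text
nb [0.67  0.081] [np.float64(0.216), np.float64(0.159)]
(array([-3.013, -3.854,  0.184]), array([-1.000e-03,  1.000e-03,  1.683e+00]))
```

Emit:
arm_command([
  [-0.75,-0.96,0,0,0,0,0],
  [-0.75,-0.96,0,0,0,0,0],
  [-0.75,-0.96,0,0,0,0,0],
])

```text
clock: 0.4
tcp_pos: [0.4992, 0.2986, 0.2183]
tcp_rot: [1.367, 2.828, -0.001]
force: [-0.9, 0.1, 0.2]
finger_gap: 0.0929
grasp_force: 0.0
```

Emit:
arm_command([
  [-0.75,-0.96,0,0,0,0,0],
  [-0.75,-0.96,0,0,0,0,0],
  [-0.75,-0.96,0,0,0,0,0],
])

```text
clock: 0.7
tcp_pos: [0.4706, 0.1801, 0.2186]
tcp_rot: [1.368, 2.828, -0.001]
force: [0.1, 1.0, 0.4]
finger_gap: 0.0931
grasp_force: 0.0
```

Emit:
arm_command([
  [-0.75,-0.96,0,0,0,0,0],
  [-0.75,-0.96,0,0,0,0,0],
  [-0.75,-0.96,0,0,0,0,0],
])

```text
clock: 1.0
tcp_pos: [0.4419, 0.0618, 0.2186]
tcp_rot: [1.368, 2.828, -0.001]
force: [0.0, -0.3, 0.3]
finger_gap: 0.0934
grasp_force: 0.0
```

Emit:
arm_command([
  [-0.76,-0.97,0.18,0,0,0,0],
  [-0.76,-0.97,0.18,0,0,0,0],
  [-0.76,-0.97,0.18,0,0,0,0],
  [-0.76,-0.97,0.18,0,0,0,0],
])

```text
clock: 1.4
tcp_pos: [0.4134, -0.0577, 0.2]
tcp_rot: [-1.371, -2.826, 0.001]
force: [0.3, 0.3, 0.4]
finger_gap: 0.0927
grasp_force: 0.0
```

Emit:
arm_command([
  [0,0,0,0,0,1,0],
  [0,0,0,0,0,1,0],
  [0,0,0,0,0,1,0],
  [0,0,0,0,0,1,0],
  [0,0,0,0,0,1,0],
  [0,0,0,0,0,1,0],
])

```text
clock: 2.0
tcp_pos: [0.4145, -0.0547, 0.2006]
tcp_rot: [-2.35, -2.085, -0.0]
force: [0.2, 0.8, 0.8]
finger_gap: 0.0935
grasp_force: 0.0
```

Emit:
arm_command([
  [0,0,0,0,0,0.68,0],
  [0,0,0,0,0,0.68,0],
  [0,0,0,0,0,0.68,0],
  [0,0,0,0,0,0.68,0],
  [0,0,0,0,0,0.68,0],
])

```text
clock: 2.5
tcp_pos: [0.4144, -0.0548, 0.2006]
tcp_rot: [-2.814, -1.397, 0.0]
force: [0.9, 0.8, -0.1]
finger_gap: 0.0932
grasp_force: 0.0
```

```bash
python3 - <<'E'
from h import *
print(goal([.414,-.056,.2],0.92))
c=bot.calibration("wrist");np.save('c1.npy',c,allow_pickle=True)
im=bot.camera("wrist");cv2.imwrite("pics/w1.png",im)
print(bot.get_obs()['tcp_pos'],bot.get_obs()['clock'])
E
```

```text
(array([-0.012,  0.004,  0.006]), array([-0.   , -0.   ,  0.002]))
[ 0.41438846 -0.05485428  0.20058964] 2.55
```

View pics/w1.png

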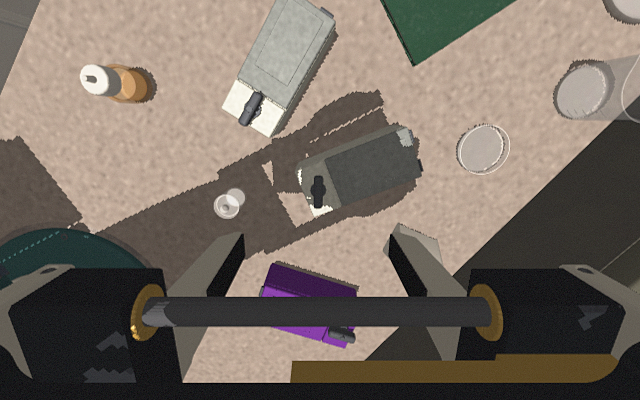

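The wrist view shows the open bar from about (319,178) to (317,208) on the shadowed right case. That case's top corners are near (299,168), (404,126), (421,166) and (314,216).

```bash
python3 - <<'E'
from h import *
c=np.load('c1.npy',allow_pickle=True).item()
b=ray(c,[(319,178),(317.5,208)],.076);print(b.round(3),b.mean(0).round(4),np.arctan2(*(b[0]-b[1])[::-1]).round(3),np.linalg.norm(b[0]-b[1]).round(3))
w=ray(c,[(404,126),(421,166),(314,216),(299,168)],.06);e=w[0]+w[1]-w[2]-w[3];print(w.round(3).tolist(),w.mean(0),np.arctan2(e[1],e[0]),np.linalg.norm(e)/2)
E
```

```text
[[ 0.426 -0.043]
 [ 0.405 -0.069]] [ 0.4154 -0.0562] 0.876 0.033
[[0.529, -0.056], [0.521, -0.103], [0.392, -0.079], [0.413, -0.024]] [ 0.46389926 -0.06533105] -0.225235971381096 0.12527037118181042
```

Emit:
arm_command([
  [0,0.01,0.9,0,0,0,0],
  [0,0.01,0.9,0,0,0,0],
  [0,0.01,0.9,0,0,0,0],
], squeeze=20)

```text
clock: 2.85
tcp_pos: [0.4129, -0.0553, 0.106]
tcp_rot: [-2.807, -1.4, 0.009]
force: [-0.9, -0.4, 2.1]
finger_gap: 0.093
grasp_force: 0.0
```

Emit:
arm_command([
  [0,0,0.25,0,0,0,0],
  [0,0,0.45,0,0,0,0],
  [0,0,0.45,0,0,0,0],
])

```text
clock: 3.15
tcp_pos: [0.4148, -0.0558, 0.0655]
tcp_rot: [-2.811, -1.4, 0.002]
force: [0.3, 0.6, 0.5]
finger_gap: 0.0931
grasp_force: 0.0
```

Emit:
arm_command([
  [0,0,0,0,0,0,1],
  [0,0,0,0,0,0,1],
  [0,0,0,0,0,0,1],
  [0,0,0,0,0,0,1],
  [0,0,0,0,0,0,1],
  [0,0,0,0,0,0,1],
  [0,0,0,0,0,0,1],
  [0,0,0,0,0,0,1],
])

```text
clock: 3.95
tcp_pos: [0.4151, -0.056, 0.0656]
tcp_rot: [-2.813, -1.398, 0.0]
force: [0.5, -0.9, -0.1]
finger_gap: 0.0338
grasp_force: 0.0
```

Emit:
arm_command([
  [0,0,0,0,0,0,1],
  [0,0,0,0,0,0,1],
  [0,0,0,0,0,0,1],
  [0,0,0,0,0,0,1],
  [0,0,0,0,0,0,1],
])

```text
clock: 4.45
tcp_pos: [0.4151, -0.0561, 0.0657]
tcp_rot: [2.813, 1.398, 0.0]
force: [0.4, -0.3, -0.8]
finger_gap: 0.0096
grasp_force: 20.0
```

```bash
python3 -c "
from h import *
o=bot.get_obs();print(o['finger_gap'],o['grasp_force'],o['force'],o['ft_torque'])"
```

```text
0.00961804858201545 19.964266419410706 [ 0.41522858 -0.26190188 -0.76685767] [-0.09002018  0.01199422 -0.01347812]
```

Emit:
arm_command([
  [0,0,0,0,0,0.15,1],
  [0,0,0,0,0,0.3,1],
  [0,0,0,0,0,0.45,1],
  [0,0,0,0,0,0.6,1],
  [0,0,0,0,0,0.75,1],
  [0,0,0,0,0,0.9,1],
  [0,0,0,0,0,1,1],
  [0,0,0,0,0,1,1],
])

```text
clock: 5.25
tcp_pos: [0.4151, -0.056, 0.0656]
tcp_rot: [-3.134, -0.213, 0.0]
force: [-0.8, -0.0, -0.8]
finger_gap: 0.0102
grasp_force: 20.0
```

Emit:
arm_command([
  [0,0,0,0,0,0.15,1],
  [0,0,0,0,0,0.3,1],
  [0,0,0,0,0,0.4,1],
  [0,0,0,0,0,0.4,1],
])

```text
clock: 5.65
tcp_pos: [0.4151, -0.056, 0.0656]
tcp_rot: [-3.129, 0.276, -0.0]
force: [0.4, -0.6, -0.5]
finger_gap: 0.01
grasp_force: 20.0
```

```bash
python3 -c "
from h import *
o=bot.get_obs();print(o['finger_gap'],o['grasp_force'],o['force'],o['ft_torque'],o['tcp_pos'],goal([.415,-.056,.0655],-.255))"
```

```text
0.010013655959906824 19.959635138511658 [ 0.3761018  -0.59906382 -0.52730087] [ 0.03161208  0.10131465 -0.07000692] [ 0.41508806 -0.05602215  0.06563925] (array([-0.001, -0.   ,  0.001]), array([-0. , -0. ,  0.1]))
```

Now step toward the stop, watching the moment about z.

Emit:
arm_command([
  [0,0,0,0,0,0.06,1],
  [0,0,0,0,0,0.06,1],
])

```text
clock: 5.85
tcp_pos: [0.4151, -0.056, 0.0656]
tcp_rot: [-3.122, 0.347, 0.0]
force: [1.2, 0.2, -0.4]
finger_gap: 0.0099
grasp_force: 20.0
```

```bash
python3 -c "
from h import *
o=bot.get_obs();print(o['finger_gap'],o['force'],o['ft_torque'],goal([.415,-.056,.0655],-.255))"
```

```text
0.00990600498387474 [ 1.22089298  0.20835614 -0.37399719] [0.04030914 0.07571955 0.01506865] (array([-0.001,  0.   ,  0.001]), array([-0.   ,  0.   ,  0.043]))
```

Emit:
arm_command([
  [0,0,0,0,0,0.05,1],
  [0,0,0,0,0,0.05,1],
])

```text
clock: 6.05
tcp_pos: [0.4151, -0.056, 0.0656]
tcp_rot: [-3.115, 0.409, 0.0]
force: [0.6, -0.5, -1.3]
finger_gap: 0.0099
grasp_force: 20.0
```

```bash
python3 -c "
from h import *
o=bot.get_obs();print(o['finger_gap'],o['force'],o['ft_torque'],goal([.415,-.056,.0655],-.255))"
```

```text
0.009889736290004628 [ 0.63238852 -0.48735201 -1.29747701] [ 0.03167673  0.01234391 -0.01387413] (array([-0.001, -0.   ,  0.001]), array([ 0.   ,  0.   , -0.007]))
```

Emit:
arm_command([
  [0,0,0,0,0,0.05,1],
  [0,0,0,0,0,0.05,1],
])

```text
clock: 6.25
tcp_pos: [0.4151, -0.056, 0.0656]
tcp_rot: [-3.106, 0.47, -0.0]
force: [0.7, 2.2, -1.6]
finger_gap: 0.0097
grasp_force: 20.0
```

```bash
python3 -c "
from h import *
o=bot.get_obs();print(o['finger_gap'],o['force'],o['ft_torque'],goal([.415,-.056,.0655],-.255))"
```

```text
0.009747185465848383 [ 0.6945649   2.20491755 -1.56394892] [ 0.17763042 -0.01161708  0.10101409] (array([-0.001,  0.001,  0.001]), array([-0.   , -0.   , -0.058]))
```

Emit:
arm_command([
  [0,0,0,0,0,0.04,1],
  [0,0,0,0,0,0.04,1],
])

```text
clock: 6.45
tcp_pos: [0.4151, -0.056, 0.0656]
tcp_rot: [-3.098, 0.519, -0.0]
force: [0.1, 0.7, -0.5]
finger_gap: 0.01
grasp_force: 20.0
```

```bash
python3 -c "
from h import *
o=bot.get_obs();print(o['finger_gap'],o['force'],o['ft_torque'],goal([.415,-.056,.0655],-.255))"
```

```text
0.010008357084083491 [ 0.10504537  0.67868354 -0.51701074] [ 0.2278377  -0.03400812  0.01060926] (array([-0.001,  0.   ,  0.001]), array([-0.   , -0.   , -0.098]))
```

Emit:
arm_command([
  [0,0,0,0,0,0,0.4],
  [0,0,0,0,0,0,0.4],
  [0,0,0,0,0,0,0.4],
  [0,0,0,0,0,0,0.4],
  [0,0,0,0,0,0,0.4],
  [0,0,-0.5,0,0,0,0],
  [0,0,-1,0,0,0,0],
  [0,0,-1,0,0,0,0],
])

```text
clock: 7.25
tcp_pos: [0.4171, -0.0564, 0.1722]
tcp_rot: [3.098, -0.522, 0.013]
force: [0.4, 0.1, -0.9]
finger_gap: 0.0692
grasp_force: 0.0
```

Emit:
arm_command([
  [-0.5,0,-0.5,0,0,0,0],
  [-1,0,-1,0,0,0,0],
  [-1,0,-1,0,0,0,0],
  [-1,0,-1,0,0,0,0],
])

```text
clock: 7.65
tcp_pos: [0.3195, -0.0227, 0.27]
tcp_rot: [-3.098, 0.521, -0.011]
force: [0.4, -0.3, -0.5]
finger_gap: 0.0929
grasp_force: 0.0
```

```bash
python3 - <<'E'
from h import *
c=bot.calibration("wrist");np.save('c2.npy',c,allow_pickle=True)
im=bot.camera("wrist");cv2.imwrite("pics/w2.png",im)
o=bot.get_obs();print(o['tcp_pos'],o['joints'])
E
```

```text
[ 0.3204095  -0.02298998  0.26756018] [-1.51091748e-01 -7.14038953e-01  2.01821550e+00 -2.80328758e-06
  1.83264160e+00  1.75321793e+00]
```

View pics/w2.png

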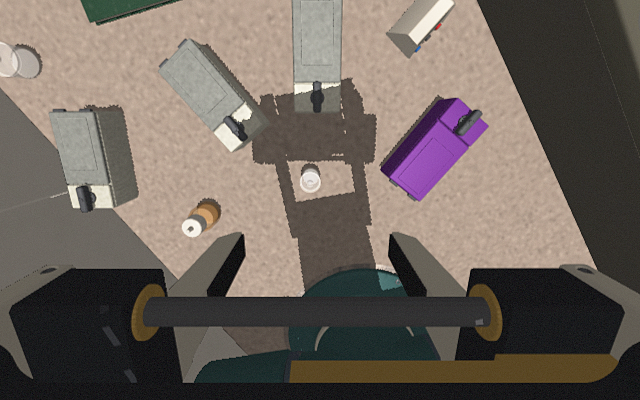

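The wrist view shows R's bar, (317,82) to (316,110), now lying along the case. The middle bar at (236,128) and the left bar at (86,198) are also aligned with their cases.

```bash
python3 - <<'E'
from h import *
c=np.load('c2.npy',allow_pickle=True).item()
def a(p,z):
    w=ray(c,p,z);return w.round(3).tolist(),'ang',np.arctan2(*(w[0]-w[1])[::-1]).round(3),'mid',w.mean(0).round(3)
print('Rbar',a([(317,84),(316.5,108)],.076)); print('Redges',a([(293,2),(294,110)],.06),a([(341,2),(339,111)],.06))
print('Mbar',a([(228,118),(244,138)],.076)); print('Medge',a([(160,67),(231,151)],.06))
print('Lbar',a([(83,187),(88,210)],.076)); print('Ledges',a([(52,110),(73,209)],.06),a([(104,108),(112,206)],.06))
print(goal([.461,-.070,.10],-.30))
E
```

```text
Rbar ([[0.428, -0.061], [0.403, -0.051]], 'ang', np.float64(-0.354), 'mid', array([ 0.416, -0.056]))
Redges ([[0.522, -0.064], [0.41, -0.023]], 'ang', np.float64(-0.345), 'mid', array([ 0.466, -0.044])) ([[0.504, -0.116], [0.39, -0.077]], 'ang', np.float64(-0.329), 'mid', array([ 0.447, -0.096]))
Mbar ([[0.427, 0.055], [0.399, 0.046]], 'ang', np.float64(0.307), 'mid', array([0.413, 0.051]))
Medge ([[0.511, 0.114], [0.389, 0.073]], 'ang', np.float64(0.321), 'mid', array([0.45 , 0.094]))
Lbar ([[0.41, 0.271], [0.38, 0.283]], 'ang', np.float64(-0.355), 'mid', array([0.395, 0.277]))
Ledges ([[0.511, 0.268], [0.387, 0.316]], 'ang', np.float64(-0.375), 'mid', array([0.449, 0.292])) ([[0.491, 0.204], [0.373, 0.262]], 'ang', np.float64(-0.459), 'mid', array([0.432, 0.233]))
(array([ 1.474, -0.015,  1.683]), array([-0.001, -0.006, -0.043]))
```

Emit:
arm_command([
  [0.75,0,0.4,0,0,0,0],
  [0.75,0,0.8,0,0,0,0],
  [0.75,0,0.8,0,0,0,0],
])

```text
clock: 8.0
tcp_pos: [0.3915, -0.0483, 0.1798]
tcp_rot: [-3.098, 0.523, 0.011]
force: [-0.1, -0.4, -0.2]
finger_gap: 0.093
grasp_force: 0.0
```

Emit:
arm_command([
  [0.4,0,0.2,0,0,0,0],
  [0.74,0,0.6,0,0,0,0],
  [0.74,0,0.9,0,0,0,0],
  [0.74,0,0.9,0,0,0,0],
  [0.74,0,0.9,0,0,0,0],
], squeeze=50)

```text
clock: 8.5
tcp_pos: [0.4611, -0.072, 0.096]
tcp_rot: [-3.098, 0.523, 0.002]
force: [1.1, 0.3, 1.5]
finger_gap: 0.0932
grasp_force: 0.0
```

```bash
python3 - <<'E'
from h import *
print(goal([.461,-.072,.018],-.335),bot.get_obs()['tcp_pos'])
E
```

```text
(array([ 0.  , -0.  ,  0.78]), array([0.   , 0.002, 0.001])) [ 0.46105589 -0.07203786  0.09600829]
```

Emit:
arm_command([
  [0,0,0.4,0,0,0,0],
  [0,0,0.78,0,0,0,0],
  [0,0,0.78,0,0,0,0],
  [0,0,0.78,0,0,0,1],
  [0,0,0.78,0,0,0,1],
  [0,0,0.78,0,0,0,1],
  [0,0,0.78,0,0,0,1],
  [0,0,0.78,0,0,0,1],
  [0,0,0.78,0,0,0,1],
  [0,0,0.78,0,0,0,1],
], squeeze=50)

```text
clock: 9.5
tcp_pos: [0.4618, -0.0722, 0.0186]
tcp_rot: [-3.098, 0.523, -0.002]
force: [-3.1, 0.9, 7.9]
finger_gap: 0.0595
grasp_force: 50.0
```

Emit:
arm_command([
  [0,0,0,0,0,0,1],
  [0,0,0,0,0,0,1],
])

```text
clock: 9.7
tcp_pos: [0.4618, -0.0722, 0.0186]
tcp_rot: [-3.098, 0.523, -0.001]
force: [-2.5, 1.2, 6.8]
finger_gap: 0.0598
grasp_force: 50.0
```

Emit:
arm_command([
  [0,0,-0.1,0,0,0,1],
  [0,0,-0.4,0,0,0,1],
  [0,0,-0.7,0,0,0,1],
  [0,0,-1,0,0,0,1],
])

```text
clock: 10.1
tcp_pos: [0.461, -0.072, 0.1192]
tcp_rot: [3.098, -0.523, -0.001]
force: [0.3, -0.6, -3.6]
finger_gap: 0.0597
grasp_force: 50.0
```

Emit:
arm_command([
  [0,0,-0.3,0,0,0,1],
  [0,0,-0.6,0,0,0,1],
  [0,0,-0.7,0,0,0,1],
  [0,0,-0.7,0,0,0,1],
  [0,0,-0.7,0,0,0,1],
])

```text
clock: 10.6
tcp_pos: [0.4609, -0.072, 0.1862]
tcp_rot: [-3.098, 0.523, 0.003]
force: [0.1, 0.4, -3.6]
finger_gap: 0.0599
grasp_force: 50.0
```

```bash
cat > s.py <<'E'
from h import *
o=bot.get_obs();R=Ro.from_rotvec(o['tcp_rot'])
print(round(o['clock'],2),'F',np.round(o['force'],2),'T tool',R.inv().apply(o['ft_torque']).round(3),'tau',np.round(o['tau'],2),'z',o['tcp_pos'].round(4),o['tcp_rot'].round(3))
E
python3 s.py
```

```text
10.6 F [ 0.11  0.4  -3.64] T tool [ 0.038 -0.185  0.022] tau [ 2.000e-02 -3.738e+01 -6.674e+01  1.000e-02  0.000e+00  0.000e+00] z [ 0.4609 -0.072   0.1862] [-3.098e+00  5.230e-01  3.000e-03]
```

Emit:
arm_command([
  [0,0,0,0,0.19,0,1],
  [0,0,0,0,0.38,0,1],
  [0,0,0,0,0.55,0,1],
  [0,0,0,0,0.55,0,1],
  [0,0,0,0,0.55,0,1],
  [0,0,0,0,0.55,0,1],
  [0,0,0,0,0.55,0,1],
  [0,0,0,0,0.55,0,1],
])

```text
clock: 11.4
tcp_pos: [0.4617, -0.0723, 0.1872]
tcp_rot: [2.96, -0.5, 0.646]
force: [0.8, -0.3, -3.4]
finger_gap: 0.0599
grasp_force: 50.0
```

```bash
python3 s.py
```

```text
11.4 F [ 0.79 -0.35 -3.44] T tool [ 0.015 -0.554 -0.016] tau [ 2.000e-02 -1.431e+01 -6.710e+01 -3.900e-01 -2.360e+00 -0.000e+00] z [ 0.4617 -0.0723  0.1872] [ 2.96  -0.5    0.646]
```

Emit:
arm_command([
  [0,0,0,0,-0.19,0,1],
  [0,0,0,0,-0.38,0,1],
  [0,0,0,0,-0.57,0,1],
  [0,0,0,0,-0.76,0,1],
  [0,0,0,0,-0.95,0,1],
  [0,0,0,0,-1,0,1],
  [0,0,0,0,-1,0,1],
  [0,0,0,0,-1,0,1],
  [0,0,0,0,-1,0,1],
  [0,0,0,0,-1,0,1],
])

```text
clock: 12.4
tcp_pos: [0.4612, -0.072, 0.1883]
tcp_rot: [-2.995, 0.505, 0.531]
force: [-0.4, -0.2, -2.2]
finger_gap: 0.0594
grasp_force: 50.0
```

```bash
python3 s.py
```

```text
12.4 F [-0.37 -0.17 -2.2 ] T tool [0.017 0.226 0.018] tau [ -0.09 -52.39 -61.5    0.2    1.84  -0.  ] z [ 0.4612 -0.072   0.1883] [-2.995  0.505  0.531]
```

Emit:
arm_command([
  [0,0,0,0,0.19,0,1],
  [0,0,0,0,0.38,0,1],
  [0,0,0,0,0.57,0,1],
  [0,0,0,0,0.76,0,1],
  [0,0,0,0,0.95,0,1],
  [0,0,0,0,1,0,1],
  [0,0,0,0,1,0,1],
  [0,0,0,0,1,0,1],
  [0,0,0,0,1,0,1],
])

```text
clock: 13.3
tcp_pos: [0.4616, -0.0722, 0.1879]
tcp_rot: [2.959, -0.5, 0.648]
force: [0.9, -0.6, -2.9]
finger_gap: 0.0597
grasp_force: 50.0
```

```bash
python3 s.py
```

```text
13.3 F [ 0.93 -0.57 -2.91] T tool [ 0.033 -0.508 -0.   ] tau [  0.24 -15.67 -66.62  -0.39  -2.36   0.  ] z [ 0.4616 -0.0722  0.1879] [ 2.959 -0.5    0.648]
```

Emit:
arm_command([
  [0,0,0,0,-0.19,0,1],
  [0,0,0,0,-0.38,0,1],
  [0,0,0,0,-0.57,0,1],
  [0,0,0,0,-0.76,0,1],
  [0,0,0,0,-0.95,0,1],
  [0,0,0,0,-1,0,1],
  [0,0,0,0,-1,0,1],
  [0,0,0,0,-1,0,1],
  [0,0,0,0,-1,0,1],
])

```text
clock: 14.2
tcp_pos: [0.4614, -0.0721, 0.188]
tcp_rot: [-2.995, 0.505, 0.532]
force: [-0.1, 0.5, -2.8]
finger_gap: 0.0596
grasp_force: 50.0
```

```bash
python3 s.py
```

```text
14.2 F [-0.1   0.54 -2.83] T tool [ 0.036  0.211 -0.01 ] tau [-2.200e-01 -5.121e+01 -6.154e+01  2.000e-01  1.830e+00 -1.000e-02] z [ 0.4614 -0.0721  0.188 ] [-2.995  0.505  0.532]
```

Emit:
arm_command([
  [0,0,0,0,0.19,0,1],
  [0,0,0,0,0.38,0,1],
  [0,0,0,0,0.45,0,1],
  [0,0,0,0,0.45,0,1],
  [0,0,0,0,0.45,0,1],
])

```text
clock: 14.7
tcp_pos: [0.461, -0.0719, 0.1884]
tcp_rot: [-3.098, 0.522, -0.0]
force: [-0.0, -0.2, -3.8]
finger_gap: 0.06
grasp_force: 50.0
```

```bash
python3 s.py
```

```text
14.7 F [-0.03 -0.16 -3.81] T tool [ 0.023 -0.109  0.04 ] tau [ 3.500e-01 -3.821e+01 -6.346e+01 -2.000e-02 -2.300e-01  2.000e-02] z [ 0.461  -0.0719  0.1884] [-3.098  0.522 -0.   ]
```

```bash
cat > m.py <<'E'
from h import *
T=[];U=[];F=[]
for i in range(6):
    bot.camera("side");o=bot.get_obs();R=Ro.from_rotvec(o['tcp_rot']);T.append(R.inv().apply(o['ft_torque']));U.append(o['tau'][4]);F.append(o['force'][2])
z=R.as_matrix()[:,0][2]
print(round(o['clock'],2),'pitch',np.arcsin(z).round(4),'Ty',np.mean(T,0)[1].round(4),'+-',(np.std(T,0)[1]/6**.5).round(4),'tau5',np.mean(U).round(4),'Fz',np.mean(F).round(2),'pos',o['tcp_pos'].round(4))
E
python3 m.py
```

```text
15.0 pitch -0.0015 Ty -0.1321 +- 0.014 tau5 -0.0344 Fz -3.27 pos [ 0.4616 -0.0722  0.1873]
```

Emit:
arm_command([
  [0,0,0,0,0.19,0,1],
  [0,0,0,0,0.38,0,1],
  [0,0,0,0,0.55,0,1],
  [0,0,0,0,0.55,0,1],
  [0,0,0,0,0.55,0,1],
  [0,0,0,0,0.4,0,1],
  [0,0,0,0,0.25,0,1],
  [0,0,0,0,0.1,0,1],
  [0,0,0,0,0.1,0,1],
  [0,0,0,0,0.1,0,1],
])

```text
clock: 16.0
tcp_pos: [0.4622, -0.0725, 0.1868]
tcp_rot: [3.083, -0.521, 0.118]
force: [-0.7, -0.3, -3.5]
finger_gap: 0.0597
grasp_force: 50.0
```

```bash
python3 m.py
```

```text
16.3 pitch 0.0799 Ty -0.2394 +- 0.0089 tau5 -0.5174 Fz -3.1 pos [ 0.4611 -0.0719  0.188 ]
```

Emit:
arm_command([
  [0,0,0,0,-0.19,0,1],
  [0,0,0,0,-0.38,0,1],
  [0,0,0,0,-0.55,0,1],
  [0,0,0,0,-0.65,0,1],
  [0,0,0,0,-0.65,0,1],
  [0,0,0,0,-0.65,0,1],
  [0,0,0,0,-0.5,0,1],
  [0,0,0,0,-0.35,0,1],
  [0,0,0,0,-0.2,0,1],
  [0,0,0,0,-0.2,0,1],
])

```text
clock: 17.3
tcp_pos: [0.4603, -0.0715, 0.1899]
tcp_rot: [-3.084, 0.519, 0.107]
force: [-1.4, 0.9, -4.1]
finger_gap: 0.06
grasp_force: 50.0
```

```bash
python3 m.py
```

```text
17.6 pitch -0.0807 Ty -0.036 +- 0.0058 tau5 0.1638 Fz -3.08 pos [ 0.4616 -0.0722  0.1872]
```

R is silent: at ±0.08 rad the moment follows the pendulum trend, while a loose ball would nearly cancel it. I'll put it back.

Emit:
arm_command([
  [0,0,0,0,0.1,0,1],
  [0,0,0,0,0.1,0,1],
  [0,0,0,0,0.1,0,1],
])

```text
clock: 17.9
tcp_pos: [0.4613, -0.0721, 0.1875]
tcp_rot: [-3.097, 0.523, 0.004]
force: [-0.0, -0.2, -3.8]
finger_gap: 0.0596
grasp_force: 50.0
```

Emit:
arm_command([
  [0,0,0.4,0,0,0,1],
  [0,0,0.8,0,0,0,1],
  [0,0,1,0,0,0,1],
  [0,0,1,0,0,0,1],
])

```text
clock: 18.3
tcp_pos: [0.46, -0.0719, 0.0845]
tcp_rot: [-3.097, 0.523, 0.011]
force: [0.2, -0.5, -3.3]
finger_gap: 0.0601
grasp_force: 50.0
```

```bash
python3 - <<'E'
from h import *
print(goal([.4615,-.0721,.0185],-.335),bot.get_obs()['tcp_pos'])
E
```

```text
(array([ 0.02 , -0.003,  0.66 ]), array([0.001, 0.009, 0.001])) [ 0.45996675 -0.07187921  0.08452334]
```

Emit:
arm_command([
  [0,0,0.3,0,0,0,1],
  [0,0,0.5,0,0,0,1],
  [0,0,0.6,0,0,0,1],
  [0,0,0.65,0,0,0,1],
  [0,0,0.68,0,0,0,1],
  [0,0,0.68,0,0,0,1],
  [0,0,0.68,0,0,0,1],
])

```text
clock: 19.0
tcp_pos: [0.4618, -0.0722, 0.0205]
tcp_rot: [3.098, -0.523, 0.001]
force: [0.3, -0.0, -2.6]
finger_gap: 0.0598
grasp_force: 50.0
```

```bash
python3 s.py
```

```text
19.0 F [ 0.35 -0.02 -2.59] T tool [ 0.011 -0.125  0.017] tau [-1.000e-02 -3.932e+01 -5.853e+01  1.000e-02 -7.000e-02 -0.000e+00] z [ 0.4618 -0.0722  0.0205] [ 3.098e+00 -5.230e-01  1.000e-03]
```

Emit:
arm_command([
  [0,0,0.02,0,0,0,1],
  [0,0,0.02,0,0,0,1],
  [0,0,0.02,0,0,0,0.1],
  [0,0,0.02,0,0,0,0],
  [0,0,0.02,0,0,0,0],
  [0,0,0.02,0,0,0,0],
  [0,0,0.02,0,0,0,0],
  [0,0,-0.4,0,0,0,0],
  [0,0,-0.9,0,0,0,0],
  [0,0,-1,0,0,0,0],
])

```text
clock: 20.0
tcp_pos: [0.4632, -0.0725, 0.1251]
tcp_rot: [3.097, -0.523, 0.01]
force: [0.4, -0.6, -0.8]
finger_gap: 0.0929
grasp_force: 0.0
```

Emit:
arm_command([
  [0,0,-0.1,0,0,-0.19,0],
  [0,0,-0.1,0,0,-0.38,0],
  [0,0,-0.1,0,0,-0.57,0],
  [0,0,-0.1,0,0,-0.76,0],
  [0,0,-0.1,0,0,-0.84,0],
  [0,0,-0.1,0,0,-0.84,0],
])

```text
clock: 20.6
tcp_pos: [0.4613, -0.0721, 0.1293]
tcp_rot: [-3.1, -0.51, 0.001]
force: [0.4, 0.1, -0.8]
finger_gap: 0.0932
grasp_force: 0.0
```

```bash
python3 - <<'E'
from h import *
print(goal([.4585,.067,.0185],.325),bot.get_obs()['tcp_pos'],bot.get_obs()['finger_gap'])
E
```

```text
(array([ 0.42 , -1.326,  1.108]), array([-0.   ,  0.   ,  0.002])) [ 0.46130657 -0.07209471  0.12926127] 0.09318762248202182
```

Emit:
arm_command([
  [0.2,-0.5,0,0,0,0,0],
  [0.42,-1,0,0,0,0,0],
  [0.42,-1,0,0,0,0,0],
])

```text
clock: 20.9
tcp_pos: [0.4691, 0.0396, 0.1295]
tcp_rot: [-3.099, -0.509, -0.0]
force: [-0.8, -0.7, 0.5]
finger_gap: 0.0931
grasp_force: 0.0
```

Emit:
arm_command([
  [0,-0.33,0.2,0,0,0,0],
  [0,-0.33,0.3,0,0,0,0],
  [0,-0.33,0.3,0,0,0,0],
  [0,-0.33,0.3,0,0,0,0],
])

```text
clock: 21.3
tcp_pos: [0.4589, 0.0666, 0.0999]
tcp_rot: [3.1, 0.507, 0.0]
force: [0.3, 0.3, 0.6]
finger_gap: 0.0934
grasp_force: 0.0
```

```bash
python3 - <<'E'
from h import *
print(goal([.4585,.067,.0185],.325),bot.get_obs()['tcp_pos'])
E
```

```text
(array([-0.003, -0.005,  0.814]), array([ 0.   ,  0.   , -0.001])) [0.45890136 0.06664977 0.09991955]
```

Emit:
arm_command([
  [0,0,0.4,0,0,0,0],
  [0,0,0.81,0,0,0,0],
  [0,0,0.81,0,0,0,0],
  [0,0,0.81,0,0,0,1],
  [0,0,0.81,0,0,0,1],
  [0,0,0.81,0,0,0,1],
  [0,0,0.81,0,0,0,1],
  [0,0,0.81,0,0,0,1],
  [0,0,0.81,0,0,0,1],
  [0,0,0.81,0,0,0,1],
], squeeze=50)

```text
clock: 22.3
tcp_pos: [0.4593, 0.068, 0.02]
tcp_rot: [-3.099, -0.509, -0.003]
force: [-2.5, 4.7, 8.1]
finger_gap: 0.06
grasp_force: 49.8
```

Emit:
arm_command([
  [0,0,0,0,0,0,1],
  [0,0,-0.1,0,0,0,1],
  [0,0,-0.4,0,0,0,1],
  [0,0,-0.7,0,0,0,1],
  [0,0,-1,0,0,0,1],
])

```text
clock: 22.8
tcp_pos: [0.4581, 0.0672, 0.1201]
tcp_rot: [3.1, 0.509, -0.001]
force: [0.5, -0.2, -6.7]
finger_gap: 0.06
grasp_force: 49.8
```

Emit:
arm_command([
  [0,0,-0.3,0,0,0,1],
  [0,0,-0.6,0,0,0,1],
  [0,0,-0.7,0,0,0,1],
  [0,0,-0.7,0,0,0,1],
])

```text
clock: 23.2
tcp_pos: [0.4589, 0.0673, 0.1897]
tcp_rot: [3.1, 0.509, 0.003]
force: [-0.9, -0.4, -6.7]
finger_gap: 0.0603
grasp_force: 49.8
```

Emit:
arm_command([
  [0,0,0,0,0.19,0,1],
  [0,0,0,0,0.38,0,1],
  [0,0,0,0,0.55,0,1],
  [0,0,0,0,0.55,0,1],
  [0,0,0,0,0.55,0,1],
  [0,0,0,0,0.55,0,1],
  [0,0,0,0,0.55,0,1],
])

```text
clock: 23.9
tcp_pos: [0.459, 0.0675, 0.1882]
tcp_rot: [-2.964, -0.487, -0.646]
force: [0.0, -0.9, -7.1]
finger_gap: 0.0598
grasp_force: 49.8
```

```bash
python3 s.py
```

```text
23.9 F [ 0.03 -0.92 -7.12] T tool [ 0.046 -0.687  0.029] tau [-1.800e-01 -1.550e+01 -6.866e+01  8.400e-01 -2.490e+00  2.000e-02] z [0.459  0.0675 0.1882] [-2.964 -0.487 -0.646]
```

Emit:
arm_command([
  [0,0,0,0,-0.19,0,1],
  [0,0,0,0,-0.38,0,1],
  [0,0,0,0,-0.57,0,1],
  [0,0,0,0,-0.76,0,1],
  [0,0,0,0,-0.95,0,1],
  [0,0,0,0,-1,0,1],
  [0,0,0,0,-1,0,1],
  [0,0,0,0,-1,0,1],
  [0,0,0,0,-1,0,1],
])

```text
clock: 24.8
tcp_pos: [0.4587, 0.0674, 0.1889]
tcp_rot: [2.998, 0.492, -0.533]
force: [0.4, 0.4, -5.6]
finger_gap: 0.06
grasp_force: 49.8
```

```bash
python3 s.py
```

```text
24.8 F [ 0.39  0.36 -5.59] T tool [ 0.025  0.343 -0.024] tau [  0.23 -51.9  -63.08  -0.37   2.    -0.  ] z [0.4587 0.0674 0.1889] [ 2.998  0.492 -0.533]
```

Emit:
arm_command([
  [0,0,0,0,0.19,0,1],
  [0,0,0,0,0.38,0,1],
  [0,0,0,0,0.57,0,1],
  [0,0,0,0,0.76,0,1],
  [0,0,0,0,0.95,0,1],
  [0,0,0,0,1,0,1],
  [0,0,0,0,1,0,1],
  [0,0,0,0,1,0,1],
  [0,0,0,0,1,0,1],
])

```text
clock: 25.7
tcp_pos: [0.4588, 0.0674, 0.189]
tcp_rot: [-2.963, -0.487, -0.649]
force: [-0.1, -0.3, -4.9]
finger_gap: 0.0597
grasp_force: 49.8
```

Emit:
arm_command([
  [0,0,0,0,-0.15,0,1],
  [0,0,0,0,-0.3,0,1],
  [0,0,0,0,-0.45,0,1],
  [0,0,0,0,-0.45,0,1],
  [0,0,0,0,-0.45,0,1],
])

```text
clock: 26.2
tcp_pos: [0.4593, 0.0678, 0.1879]
tcp_rot: [-3.084, -0.508, -0.121]
force: [0.4, -0.1, -7.1]
finger_gap: 0.0599
grasp_force: 49.8
```

```bash
python3 m.py
```

```text
26.5 pitch 0.0804 Ty -0.1618 +- 0.0108 tau5 -0.528 Fz -6.57 pos [0.4584 0.0672 0.1891]
```

Emit:
arm_command([
  [0,0,0,0,-0.19,0,1],
  [0,0,0,0,-0.38,0,1],
  [0,0,0,0,-0.55,0,1],
  [0,0,0,0,-0.65,0,1],
  [0,0,0,0,-0.65,0,1],
  [0,0,0,0,-0.65,0,1],
  [0,0,0,0,-0.5,0,1],
  [0,0,0,0,-0.35,0,1],
  [0,0,0,0,-0.2,0,1],
  [0,0,0,0,-0.2,0,1],
])

```text
clock: 27.5
tcp_pos: [0.4575, 0.0668, 0.1908]
tcp_rot: [3.086, 0.505, -0.108]
force: [-0.2, -0.1, -5.5]
finger_gap: 0.0596
grasp_force: 49.8
```

```bash
python3 m.py
```

```text
27.8 pitch -0.0807 Ty -0.0719 +- 0.0126 tau5 0.1749 Fz -5.92 pos [0.4589 0.0674 0.1882]
```

M looks loose: J ≈ -0.16 N m, against an expected -0.145 for a loose ball. To confirm, I'll measure at the same level pose after tipping each way.

Emit:
arm_command([
  [0,0,0,0,0.1,0,1],
  [0,0,0,0,0.1,0,1],
  [0,0,0,0,0.1,0,1],
  [0,0,0,0,0.1,0,1],
])

```text
clock: 28.2
tcp_pos: [0.4588, 0.0674, 0.1885]
tcp_rot: [3.1, 0.509, -0.003]
force: [-0.1, -0.4, -5.0]
finger_gap: 0.0597
grasp_force: 49.8
```

```bash
python3 m.py;python3 m.py
```

```text
28.5 pitch -0.0006 Ty -0.1915 +- 0.0128 tau5 -0.1023 Fz -6.08 pos [0.4587 0.0674 0.1885]
28.8 pitch -0.0 Ty -0.1814 +- 0.0137 tau5 -0.1294 Fz -5.76 pos [0.4586 0.0673 0.1887]
```

Emit:
arm_command([
  [0,0,0,0,0.19,0,1],
  [0,0,0,0,0.38,0,1],
  [0,0,0,0,0.55,0,1],
  [0,0,0,0,0.55,0,1],
  [0,0,0,0,0.55,0,1],
  [0,0,0,0,0.4,0,1],
  [0,0,0,0,0.25,0,1],
  [0,0,0,0,0.1,0,1],
  [0,0,0,0,0,0,1],
  [0,0,0,0,0,0,1],
])

```text
clock: 29.8
tcp_pos: [0.4604, 0.0681, 0.1879]
tcp_rot: [3.099, 0.51, -0.01]
force: [-1.0, 0.5, -7.0]
finger_gap: 0.0596
grasp_force: 49.9
```

Emit:
arm_command([
  [0,0,0,0,0,0,1],
  [0,0,0,0,0,0,1],
])

```text
clock: 30.0
tcp_pos: [0.4588, 0.0674, 0.1886]
tcp_rot: [3.1, 0.509, 0.001]
force: [0.3, -0.8, -6.3]
finger_gap: 0.0595
grasp_force: 49.9
```

```bash
python3 m.py;python3 m.py
```

```text
30.3 pitch 0.001 Ty -0.0393 +- 0.0142 tau5 -0.0216 Fz -5.95 pos [0.4585 0.0672 0.189 ]
30.6 pitch 0.0001 Ty -0.0378 +- 0.0077 tau5 0.0029 Fz -6.11 pos [0.4586 0.0673 0.1887]
```

The level-pose difference is 0.149 N m, which matches the expected ball shift, so M rattles. I'll carry it over the notebook.

Emit:
arm_command([
  [0.1,0.03,-0.1,0,0,0,1],
  [0.4,0.1,-0.3,0,0,0,1],
  [0.7,0.2,-0.5,0,0,0,1],
  [1,0.27,-0.7,0,0,0,1],
])

```text
clock: 31.0
tcp_pos: [0.5632, 0.0736, 0.2594]
tcp_rot: [3.1, 0.509, 0.0]
force: [-0.6, -0.9, -5.5]
finger_gap: 0.0596
grasp_force: 49.9
```

Emit:
arm_command([
  [0.3,0.1,0,0,0,0,1],
  [0.6,0.2,0,0,0,0,1],
  [0.85,0.25,0,0,0,0,1],
  [1,0.27,0,0,0,0,1],
  [1,0.27,0,0,0,0,1],
  [1,0.27,0,0,0,0,1],
])

```text
clock: 31.6
tcp_pos: [0.6653, 0.0801, 0.2581]
tcp_rot: [-3.1, -0.509, 0.002]
force: [0.5, 0.6, -7.0]
finger_gap: 0.0596
grasp_force: 49.9
```

Emit:
arm_command([
  [0.05,0.01,0,0,0,0,1],
  [0.05,0.01,0,0,0,0,1],
  [0.05,0.01,0,0,0,0,1],
  [0.05,0.01,0,0,0,0,1],
])

```text
clock: 32.0
tcp_pos: [0.6703, 0.0807, 0.2589]
tcp_rot: [3.1, 0.509, 0.0]
force: [-0.1, 0.2, -5.4]
finger_gap: 0.0596
grasp_force: 49.9
```

```bash
python3 - <<'E'
from h import *
im=bot.camera("side");cv2.imwrite("pics/s3.png",im)
t=bot.camera("top");cv2.imwrite("pics/t3.png",cv2.resize(t[90:270,200:440],(800,600),interpolation=cv2.INTER_CUBIC))
o=bot.get_obs();print(o['tcp_pos'],o['tcp_rot'],o['grasp_force'],o['finger_gap'])
E
```

```text
[0.67028829 0.08072675 0.25881467] [3.10007238e+00 5.08881496e-01 2.24125309e-04] 49.86385524272919 0.059771941593416346
```

View pics/s3.png

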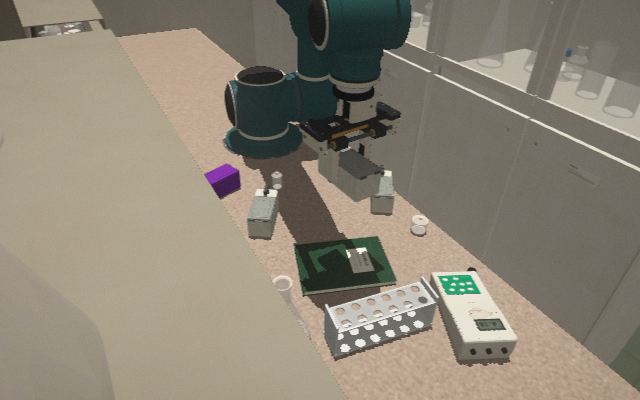

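View pics/t3.png

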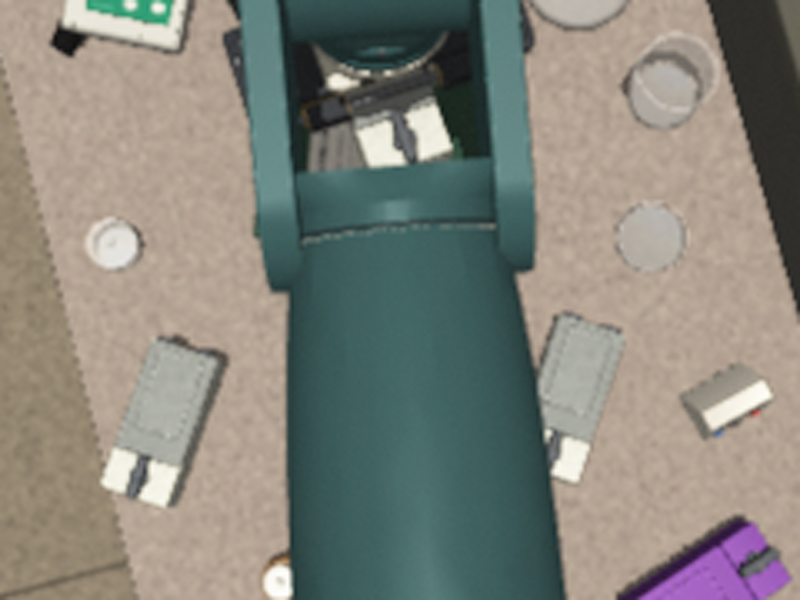

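The top view shows the held case at (405,135), level above the notebook with its button shut. R stands upright where it was at (580,400), L is untouched at (165,420), and the weighing bottle (113,243) and petri dish (651,237) haven't moved. I'm handing in.

```bash
python3 -c "
from cell import bot
print(bot.hand_in())"
```

```text
the job is handed in; nothing more can be done
None
```

I shut the right case's turnbutton, found that case silent and put it back, then found that the middle case rattles and handed in at about 32 s holding it level over the notebook, about 24 cm above the bench; the left case was never lifted.

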